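Clip on the logger, then close the cold block and hold it shut

TASK

First push the temperature logger's sprung clip down onto the upright fin of the cold block until it sits fully home, and let go of it. Then fit the loose top half of the block, the right way round, over the two dowels of the lower half and press it down against the sprung plate until the halves meet flush all round; finish while still gripping the top half and pressing it shut, because the springs lift it again if you let go. Do not knock over or push aside the three vials and the marker pen.

Things in the scene. Friction and masses are not known exactly. Their poses are not given: they have to be found in the camera images.
- lower_half: Lower half of a cold block, fixed to the bench: aluminium block 120 (x) x 80 (y) x 30 mm high with two upright steel dowels on its long axis, a sprung plate in the middle of its top, and an upright fin beyond its +x end. Origin: centre of the underside, on the bench, z up; x runs from the big to the small dowel and on to the fin.
- dowel_big (a point): Foot of the big dowel, on the block's top face (30 mm above the bench), at x = -42 mm of lower_half. The dowel is 12 mm in diameter and rises 18 mm above the face, its last 5 mm tapered to 6 mm.
- dowel_small (a point): Foot of the small dowel, on the block's top face, at x = +42 mm of lower_half. The dowel is 8 mm in diameter and rises 18 mm, its last 5 mm tapered to 2 mm.
- fin_top (a point): Middle of the top edge of the aluminium fin, at x = +90 mm of lower_half, 52 mm above the bench; axes as lower_half. The fin is an upright sheet 5 mm thick (along x) and 50 mm long (along y); under it lies a foot 10 mm high and 60 mm long (y), joined to the block.
- sprung_plate (a joint): Travel of the sprung plate (54 x 48 mm) in the lower half's top, m: 0 at rest, when it stands 6 mm proud of the block's top; 0.006 when level with it, as when the halves meet. Its spring pushes up with 4.5 N at rest and 10 N at 0.006, so the top half's own weight does not push it down.
- top_half: Loose white plastic slab 110 (x) x 72 (y) x 22 mm, about 0.28 kg, lying right way up on the bench, with two through holes and an upright rib to grip. Origin: centre of its underside; x runs from the big to the small hole. Closed, big hole over big dowel: origin 30 mm above lower_half's, same x direction. It does not fit turned round.
- hole_big (a point): Centre of the big hole (14.5 mm in diameter) at the slab's underside, at x = -42 mm of top_half. Coincides with dowel_big when closed.
- hole_small (a point): Centre of the small hole (10.5 mm in diameter) at the slab's underside, at x = +42 mm of top_half. Coincides with dowel_small when closed.
- rib_top (a point): Middle of the top edge of the top half's rib, 55 mm above the slab's underside. The rib stands in the middle of the slab's top: 50 mm long (along the slab's x), 18 mm thick (y), 33 mm high above the slab.
- logger: Temperature logger standing on the two sprung jaws of its clip: grey housing 26 (x) x 32 (y) x 36 mm, 24 to 60 mm above the foot, about 75 g; below it two steel jaws 24 mm wide (y), facing each other along x. Origin: at foot level, mid mouth, z up. The lips, 12 mm above the foot, are 2 mm apart when shut; below them the jaws flare to a mouth 16 mm wide.
- clip_seat (a point): Middle of the underside of the logger's housing, 24 mm above its foot, on its z axis. Fully home, it rests on the fin's top edge at fin_top, the fin's middle plane at about the logger's x = 0. It may go on either way round, its x along the x of lower_half.
- jaw_front (a joint): Angle of the logger's sprung jaw on its -x side, rad: 0 shut, grows as it opens, about 0.08 with the fin between the jaws. Hinged along y, 18 mm above the lip, inside the housing. The spring presses the lip with about 3 N; pushing the clip onto the fin takes about 10 N.
- jaw_back (a joint): Angle of the logger's sprung jaw on its +x side, rad; like jaw_front.
- vial_a: Bystander: clear vial with a blue cap, 29 mm in diameter, 57 mm tall, standing on the bench. Origin: centre of its underside.
- vial_b: Bystander: clear vial with a blue cap, 29 mm in diameter, 57 mm tall, standing on the bench. Origin: centre of its underside.
- vial_c: Bystander: clear vial with a blue cap, 29 mm in diameter, 57 mm tall, standing on the bench. Origin: centre of its underside.
- marker: Bystander: marker pen lying on the bench, 115 x 11 x 11 mm along x. Origin: centre of its underside.
Not all that is in view belongs to the job. What is shaped like the top_half but red is not meant. What is shaped like the lower_half but purple is not meant.

How it is judged (in metres and radians):
On the way, in this order (a step that is already met when the one before it is completed fails the run):
1. the logger's clip is fully home on the fin and let go (x of clip_seat in the frame of fin_top between -0.004 and 0.004 m and y of clip_seat in the frame of fin_top between -0.018 and 0.018 m and z of clip_seat in the frame of fin_top between -0.003 and 0.003 m and angle between the z axis of logger and the z axis of lower_half, either way round below 0.15 rad and angle between the x axis of logger and the x axis of lower_half, either way round below 0.25 rad and value of joint any of jaw_front, jaw_back above 0.04 rad and height (world z) of clip_seat above 0.04 m and contact force between the fingers and logger below 0.1 N), for 0.2 s.
2. the top half is threaded on both dowels, the right way round (horizontal distance between hole_big and dowel_big below 0.003 m and horizontal distance between hole_small and dowel_small below 0.003 m and z of hole_big in the frame of dowel_big between -0.003 and 0.01 m and z of hole_small in the frame of dowel_small between -0.003 and 0.01 m), for 0.1 s.
At the end, for the whole second after the job is handed in: Fingers press the top half (touch > 2 N) on the lower half with > 6 N: holes within 3 mm of the dowels, faces within 2 mm, plate down > 4 mm. Logger still on the fin: within 3 mm in height, 4 across, 18 along, upright within 0.15 rad, square within 0.25, a jaw open > 0.04 rad (x of clip_seat in the frame of fin_top between -0.004 and 0.004 m and y of clip_seat in the frame of fin_top between -0.018 and 0.018 m and z of clip_seat in the frame of fin_top between -0.003 and 0.003 m and angle between the z axis of logger and the z axis of lower_half, either way round below 0.15 rad and angle between the x axis of logger and the x axis of lower_half, either way round below 0.25 rad and value of joint any of jaw_front, jaw_back above 0.04 rad and height (world z) of clip_seat above 0.04 m and horizontal distance between hole_big and dowel_big below 0.003 m and horizontal distance between hole_small and dowel_small below 0.003 m and z of hole_big in the frame of dowel_big between -0.003 and 0.002 m and z of hole_small in the frame of dowel_small between -0.003 and 0.002 m and value of joint sprung_plate above 0.004 m and contact force between the fingers and top_half above 2 N and contact force between top_half and lower_half above 6 N); the arm keeps its last pose, push and grip.
It fails at once if vial_a is pushed more than 30 mm aside or knocked over (distance of vial_a from where it was at the start of the episode above 0.03 m or angle between vial_a's own z axis and vertical above 0.7 rad).
It fails at once if vial_b is pushed more than 30 mm aside or knocked over (distance of vial_b from where it was at the start of the episode above 0.03 m or angle between vial_b's own z axis and vertical above 0.7 rad).
It fails at once if vial_c is pushed more than 30 mm aside or knocked over (distance of vial_c from where it was at the start of the episode above 0.03 m or angle between vial_c's own z axis and vertical above 0.7 rad).
It fails at once if marker is pushed more than 30 mm aside (distance of marker from where it was at the start of the episode above 0.03 m).
It also fails if it takes over 56 s, if anything falls off the work surface, if the arm or the gripper's body presses on something with over 40 N, if the wrist force passes 120 N, or if a joint passes its speed limit or range.

ROBOT

A 6-joint arm with a two-finger parallel gripper is mounted at the origin on the work surface. World frame = base frame: x ahead of the robot, y to its left, z up, the work surface at z = 0. Lengths are in m, angles in degrees, forces in N, time in s.
With the tool pointing down it reaches from about 0.3 to 0.75 m from the base axis. Payload 8.5 kg.
Tool frame: the origin (TCP) lies at the very end of the fingers, on their centre line; the grasp point (between the pads) lies env.pinch_z behind it (env.pinch_z is the distance from the TCP to the grasp point, in m); z points along the fingers, y is the line along which they close (so a half turn about z gives the same grasp; the last joint's range is limited). The gripper opens to 85 mm and grips with 20 to 120 N. Pads are 22 mm wide; open, the fingers measure 114 mm over their backs; the gripper's body (76 mm by 85 mm) begins 54 mm behind the grasp point. The pads swing forward as they close: fully open they stand 13 mm farther back than shut.
Start: joints at [55.846, 21.807, 74.336, -0, 83.858, -12.336], TCP at [0.204, 0.511, 0.231] pointing down, gripper open.
Joint ranges: [-178.18, 178.18], [-50.72, 133.34], [12.68, 142.11], [-81.47, 261.47], [9.98, 163.14], [-165.26, 165.26]. Speed limits (degrees/s): [136.94, 136.94, 180, 180, 180, 180].

INTERFACE

Orientations are given as a 3x3 rotation matrix whose columns are the frame's x, y, z axes.
In Python, from rig import telemetry, get_image, env gives the robot as it stands. The module is installed in compiled form; this text tells all that it offers.
- The arm moves only by the tool apply_moves, never from a script. Its argument "series" is a list of rows, each a list of 7 numbers: the shift along the tool's x, y, z in mm, then the turn, a rotation vector about the tool's x, y, z in degrees, then the opening, from 0 (shut) to 1 (fully open). A call has 1 to 12 rows; each row shifts and turns the commanded pose from where the row before left it, along the tool's axes as they then stand; what a row does not reach is not made up. A row lasts 1/8 s, in which the tool goes at most 62.5 mm and 10.7 degrees, less where a joint would pass 70% of its speed; a pose out of reach is approached as far as the arm can. A call with a gripper value outside its range is refused whole. The fingers move at their own pace and stop on an object; "grip_force" is the grip in N (left out, the last holds). Time passes only in rows, so rows that do not move let the fingers close. It gives the time, the measured TCP pose, the force, the opening and the grip force at its end, in the units of the state.
- telemetry.observe(): the state, without advancing time (a new reading comes with each control period).
- get_image(name): name is "scene" or "top"; returns a dict with "frame" (480x640x3 uint8, red, green, blue), "z_map" (480x640 float32, m along the optical axis (not along the pixel's ray), 0 where there is no reading), "vertical_fov" (degrees; the focal length in pixels is half the picture's height over the tangent of half this angle, whatever the lens; pixels are square), "cx", "cy" (the principal point, pixels), "dist" ([k1, k2, p1, p2, k3] as OpenCV has them; the pictures are not rectified), "eye" and "attitude" of the camera in the world. Camera axes: x right, y up, looking along -z (the intrinsics and any distortion apply to the point x, -y, -z); pixel columns grow to the right and rows downward; lengths in m; the calibration is good to about 2 mm. A picture is of the moment at which its call begins.
- env.close_job(): hands the job in; it is judged then, once.
The state is a dict: "time_s": time; "q": joint angles; "qvel": joint speeds; "joint_efforts": joint torques, N m; "position": TCP position; "tool_rot": TCP orientation; "ft_force": force on the tool from outside, world axes, zero at the start; "wrist_torque": the same for the moment, N m; "grip_width": finger opening in m; "gripper_force": force on a finger pad.
Only numpy, scipy, OpenCV 4.12 (cv2) and the standard library are available. Lean on these libraries where they do the work, as an engineer would, in place of code of your own. Each camera call takes 0.05 s, during which the arm holds its last target. There are 200 camera calls.

## Working session

There is one attempt and no reset: what is moved stays moved. The work goes in short steps, Python scripts to look and compute and a tool call to move; the robot and the scene stay as the last step left them, time stands still between calls to the robot, and variables do not carry over. Pictures are saved under pics/ and viewed, at most 10 in all, crops included, and the job is handed in when it is done.

Besides the shell and the picture viewer there is one more tool, called after "Request:" in YAML: its name, and indented under it one key for each argument. apply_moves: Moves the arm, as the interface text tells. Its arguments: {"type":"object","properties":{"series":{"type":"array"},"grip_force":{"type":"number"}},"required":["series"]}

```bash
mkdir -p pics; cat > h.py <<'E'
import numpy as np, cv2
from rig import telemetry, get_image, env
def cam(n):
    d=get_image(n); f=240/np.tan(np.radians(d["vertical_fov"])/2)
    d["K"]=np.array([[f,0,d["cx"]],[0,f,d["cy"]],[0,0,1.]]); d["D"]=np.array(d["dist"],float)
    d["R"]=np.array(d["attitude"]).reshape(3,3); d["E"]=np.array(d["eye"]); return d
def rays(d,uv):
    p=cv2.undistortPoints(np.array(uv,float).reshape(-1,1,2),d["K"],d["D"]).reshape(-1,2)
    return np.c_[p[:,0],-p[:,1],-np.ones(len(p))]@d["R"].T
def onz(d,uv,z):
    r=rays(d,uv); return d["E"]+r*((z-d["E"][2])/r[:,2])[:,None]
def cloud(d):
    v,u=np.mgrid[0:480,0:640]; r=rays(d,np.c_[u.ravel(),v.ravel()])
    return (d["E"]+r*d["z_map"].reshape(-1,1)).reshape(480,640,3)
def save(d,n,crop=None,s=1):
    im=d["frame"][:,:,::-1]
    if crop: a,b,c,e=crop; im=im[b:e,a:c]
    cv2.imwrite("pics/"+n,cv2.resize(im,None,fx=s,fy=s,interpolation=cv2.INTER_CUBIC))
E
python3 - <<'E'
from h import *
for n in("scene","top"):
    d=cam(n); save(d,n+"1.png"); print(n,d["E"],d["R"].round(3).tolist(),d["vertical_fov"],d["dist"])
o=telemetry.observe(); print(o, env.pinch_z)
E
```

```text
scene [ 1.10385699 -0.02282059  0.67234974] [[-0.092, -0.674, 0.733], [0.996, -0.076, 0.054], [0.019, 0.734, 0.678]] 56.801943744666936 [-0.053444  0.        0.        0.        0.      ]
top [ 0.24035981 -0.07311864  1.47294132] [[0.008, 0.986, -0.169], [-1.0, 0.009, 0.006], [0.007, 0.169, 0.986]] 46.037843796276626 [-0.18455399  0.          0.          0.          0.        ]
{'time_s': 0.1, 'q': array([ 5.58466842e+01,  2.18359351e+01,  7.43787749e+01, -1.99998319e-05,
        8.38575687e+01, -1.23358144e+01]), 'qvel': array([ 0.05231388, -0.1147647 , -0.0743316 , -0.01652572, -0.05405397,
        0.03574237]), 'joint_efforts': array([ 4.83444208e-03, -4.49221480e+01, -2.31653935e+01, -1.50039041e-04,
        3.64645421e-03,  6.90222032e-05]), 'position': array([0.20426231, 0.51038484, 0.23079435]), 'tool_rot': array([[-9.28372265e-01,  3.71650960e-01, -7.07931103e-04],
       [ 3.71651536e-01,  9.28371717e-01, -1.04413510e-03],
       [ 2.69169402e-04, -1.23244975e-03, -9.99999204e-01]]), 'ft_force': array([ 0.19207147,  0.68667358, -0.048667  ]), 'wrist_torque': array([-0.00273032, -0.02831945,  0.02554685]), 'gripper_force': 0.0, 'grip_width': 0.08533471365017205} 0.0187
```

View pics/top1.png

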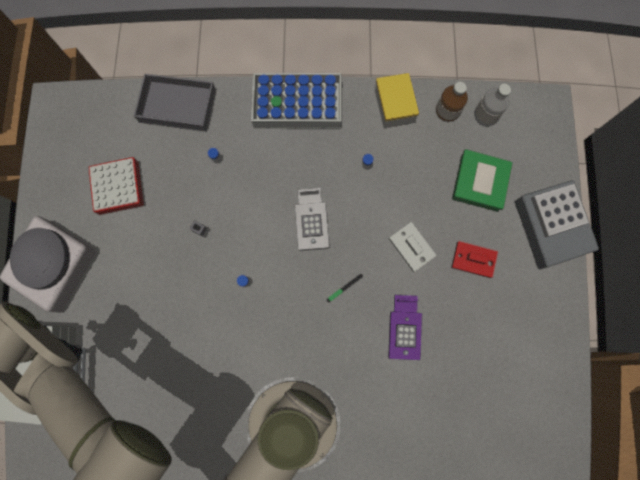

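View pics/scene1.png

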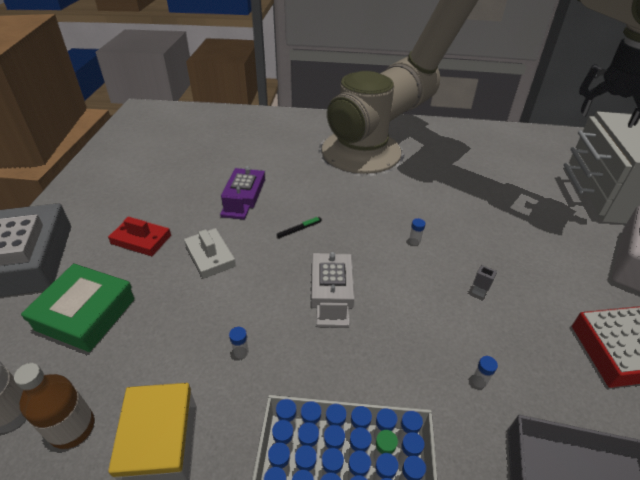

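Candidates are as follows (top image).
- **Lower half:** silver at (311,220). The purple one at (405,330) is rejected.
- **Top half:** white at (413,246). The red one at (475,259) is rejected.
- **Logger:** only the small grey thing at (200,228).
- **Bystanders:** vials at (214,154), (368,160) and (243,281), and the marker at (345,288).

I'll check these choices in one close crop.

```bash
python3 - <<'E'
from h import *
t=cam("top"); s=cam("scene")
im=t["frame"]; 
a=cv2.resize(im[170:290,170:330],(800,600),interpolation=cv2.INTER_CUBIC)
def c(d,x,y,w,h,W,H): return cv2.resize(d["frame"][y:y+h,x:x+w],(W,H),interpolation=cv2.INTER_CUBIC)
m=np.vstack([np.hstack([c(t,290,180,50,75,200,300),c(t,385,215,60,60,300,300),c(t,180,208,40,40,300,300)]),
 np.hstack([c(s,300,245,66,90,220,300),c(s,180,222,60,60,300,300),c(s,462,255,40,43,280,300)])])
cv2.imwrite("pics/crop1.png",m[:,:,::-1])
P=cloud(t); P2=cloud(s)
# logger/top/lower by height
for name,(x0,y0,x1,y1) in dict(low=(290,180,335,255),top=(385,215,445,280),log=(180,208,220,248)).items():
    q=P[y0:y1,x0:x1].reshape(-1,3); q=q[(q[:,2]>.008)&(q[:,2]<.1)]
    print(name,len(q),np.percentile(q[:,2],[1,10,25,50,75,90,99]).round(4))
    for lo,hi in((.008,.015),(.015,.027),(.027,.034),(.034,.045),(.045,.065)):
        k=q[(q[:,2]>lo)&(q[:,2]<hi)]
        if len(k)>8: 
            r=cv2.minAreaRect((k[:,:2]*1000).astype(np.float32)); print(lo,hi,len(k),np.round(r[0],1),np.round(r[1],1),round(r[2],1))
hsv=cv2.cvtColor(im,cv2.COLOR_RGB2HSV); b=cv2.inRange(hsv,(105,120,60),(128,255,255))
n,l,st,ce=cv2.connectedComponentsWithStats(b)
for i in range(1,n):
    if 20<st[i,4]<300: print("blue",ce[i].round(1),onz(t,[ce[i]],.055).round(4))
E
```

```text
low 1661 [0.0084 0.0171 0.0264 0.0299 0.0335 0.0372 0.051 ]
0.008 0.015 151 [531.7 -40. ] [168.9  90.6] 9.7
0.015 0.027 318 [525.2 -41.9] [151.2  79.6] 5.2
0.027 0.034 825 [524.3 -42.2] [150.2  79.7] 5.4
0.034 0.045 313 [528.1 -42.2] [150.5  78.3] 4.7
0.045 0.065 54 [534.7 -31.6] [ 46.4 140. ] 87.4
top 1173 [0.009  0.0162 0.0187 0.0215 0.0247 0.0508 0.0577]
0.008 0.015 74 [ 452.3 -314.6] [133.2 143.5] 89.2
0.015 0.027 895 [ 458.8 -308.9] [111.1  74.3] 36.5
0.027 0.034 41 [ 457.9 -308.5] [109.5  69.3] 34.0
0.034 0.045 19 [ 453.6 -302.1] [49.6  3. ] 35.9
0.045 0.065 144 [ 458.3 -308.1] [49.3 18.4] 36.0
log 157 [0.0092 0.0355 0.0529 0.0577 0.0604 0.0622 0.0642]
0.034 0.045 12 [488.5 240.6] [15.3 28.2] 34.4
0.045 0.065 130 [497.9 249.3] [33.4 26.2] 65.5
blue [276.6  84.6] [[0.8929 0.0549 0.055 ]]
blue [275.7 112. ] [[0.8133 0.0548 0.055 ]]
blue [212.7 152.7] [[0.6988 0.2186 0.055 ]]
blue [367.6 159.1] [[ 0.6837 -0.1894  0.055 ]]
blue [242.3 280.5] [[0.363  0.1283 0.055 ]]
```

View pics/crop1.png

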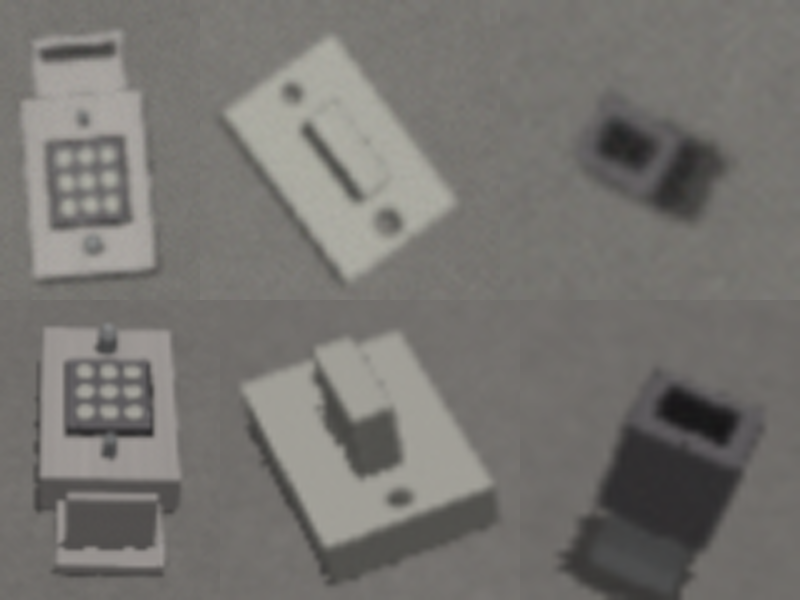

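The crop confirms all three.
- **Lower half:** the big dowel is at top px (313,241), the small one at (311,210), and the fin lies beyond it at about (309,193). Its +x points away from the robot.
- **Top half:** the big hole is at (423,259) and the small one at (404,233), so its yaw is about +36°.
- **Logger:** upright at (199,228).

Next I'll get precise poses from averaged depth.

```bash
python3 - <<'E'
from h import *
for n in("top","scene"):
    ds=[cam(n) for _ in range(8)]; d=ds[0]; d["z_map"]=np.median([x["z_map"] for x in ds],0); 
    P=cloud(d).reshape(-1,3); P=P[d["z_map"].ravel()>0]
    b=P[(abs(P[:,0]-.6)<.02)&(abs(P[:,1]-.03)<.05)]; print(n,"bench z",np.median(b[:,2]).round(4))
    def rect(nm,c,R,lo,hi):
        k=P[(np.hypot(P[:,0]-c[0],P[:,1]-c[1])<R)&(P[:,2]>lo)&(P[:,2]<hi)]
        if len(k)<5: return
        r=cv2.minAreaRect((k[:,:2]*1000).astype(np.float32)); print(nm,len(k),np.round(r[0],1),np.round(r[1],1),round(r[2],1),"z",np.median(k[:,2]).round(4),"mean",k[:,:2].mean(0).round(4))
    rect("low face",(.507,-.043),.085,.0265,.0325); rect("plate",(.507,-.043),.05,.034,.040); rect("fin",(.6,-.036),.04,.046,.056)
    rect("slab",(.458,-.308),.09,.0185,.027); rect("rib",(.458,-.308),.05,.048,.06)
    rect("logger",(.498,.249),.04,.05,.066); rect("logjaw",(.498,.249),.05,.008,.05)
E
```

```text
top bench z -0.001
low face 947 [510.5 -43.4] [120.1  79.7] 5.2 z 0.029 mean [ 0.5093 -0.0436]
plate 312 [506.2 -43.8] [87.1 47.6] 5.2 z 0.0355 mean [ 0.5104 -0.0432]
fin 40 [600.2 -34.4] [ 5.6 46.9] 6.2 z 0.0509 mean [ 0.5998 -0.0346]
slab 928 [ 458.8 -308.9] [110.9  73.3] 36.1 z 0.0211 mean [ 0.4581 -0.3077]
rib 141 [ 458.3 -308.4] [49.7 18.1] 35.5 z 0.054 mean [ 0.458  -0.3083]
logger 127 [497.8 249.5] [33.2 26.3] 61.9 z 0.0585 mean [0.4973 0.2497]
logjaw 28 [488.2 246.9] [18.8 35.7] 16.9 z 0.0379 mean [0.4909 0.2403]
scene bench z 0.0017
low face 1134 [511.5 -45.3] [120.4  80.1] 5.2 z 0.0318 mean [ 0.5231 -0.045 ]
plate 544 [514.2 -44.5] [85.9 47.2] 5.4 z 0.0381 mean [ 0.5138 -0.0453]
fin 122 [601.7 -37.7] [ 5.3 48.3] 3.7 z 0.0525 mean [ 0.6025 -0.0383]
slab 1080 [ 459.4 -308.2] [111.9  72.8] 36.1 z 0.024 mean [ 0.468  -0.3045]
rib 183 [ 459.9 -307.9] [49.6 18. ] 36.0 z 0.0568 mean [ 0.4634 -0.3065]
logger 239 [500.2 250.1] [32.6 26.6] 62.0 z 0.0611 mean [0.5039 0.2485]
logjaw 217 [509.7 249.6] [16.7 37.9] 2.0 z 0.0343 mean [0.5099 0.2451]
```

Request:
apply_moves:
  series:
    - [-46.3,-16.5,12,0,0,0,1]
    - [-46.3,-16.5,12,0,0,0,1]
    - [-46.3,-16.5,12,0,0,0,1]
    - [-46.3,-16.5,12,0,0,0,1]
    - [-46.3,-16.5,12,0,0,0,1]
    - [-46.3,-16.5,12,0,0,0,1]
    - [-46.3,-16.5,12,0,0,0,1]
    - [-46.3,-16.5,12,0,0,0,1]

```text
time_s: 2.0
position: [0.5004, 0.2492, 0.135]
tool_rot: [[-0.928, 0.372, 0.0], [0.372, 0.928, 0.0], [-0.0, 0.0, -1.0]]
ft_force: [0.8, 0.9, 0.1]
grip_width: 0.0854
gripper_force: 0.0
```

Request:
apply_moves:
  series:
    - [0,0,0,0,0,10.65,1]
    - [0,0,0,0,0,10.65,1]
    - [0,0,0,0,0,10.65,1]
    - [0,0,0,0,0,10.65,1]
    - [0,0,0,0,0,10.65,1]
    - [0,0,0,0,0,10.65,1]
    - [0,0,0,0,0,10.65,1]
    - [0,0,0,0,0,10.65,1]
    - [0,0,0,0,0,10.65,1]
    - [0,0,0,0,0,0,1]

```text
time_s: 3.25
position: [0.4993, 0.2504, 0.1353]
tool_rot: [[0.463, 0.886, 0.0], [0.886, -0.463, 0.0], [0.0, 0.0, -1.0]]
ft_force: [-1.1, 1.2, -0.6]
grip_width: 0.0853
gripper_force: 0.0
```

Request:
apply_moves:
  series:
    - [0,0,30,0,0,0,1]
    - [0,0,30,0,0,0,1]
    - [0,0,30,0,0,0,1]
    - [0,0,19,0,0,0,1]
    - [0,0,0,0,0,0,0]
    - [0,0,0,0,0,0,0]
    - [0,0,0,0,0,0,0]
    - [0,0,0,0,0,0,0]
    - [0,0,0,0,0,0,0]
    - [0,0,0,0,0,0,0]
  grip_force: 40

```text
time_s: 4.5
position: [0.4996, 0.2505, 0.0271]
tool_rot: [[0.464, 0.886, 0.001], [0.886, -0.464, 0.0], [0.001, 0.001, -1.0]]
ft_force: [-0.6, 0.6, 8.0]
grip_width: 0.0257
gripper_force: 44.1
```

Request:
apply_moves:
  series:
    - [0,0,-15,0,0,0,0]
    - [0,0,-35,0,0,0,0]
    - [0,0,-40,0,0,0,0]
    - [-34.5,37.1,0,0,0,0,0]
    - [-34.5,37.1,0,0,0,0,0]
    - [-34.5,37.1,0,0,0,0,0]
    - [-34.5,37.1,0,0,0,0,0]
    - [-34.5,37.1,0,0,0,0,0]
    - [-34.5,37.1,0,0,0,0,0]
    - [0,0,0,0,0,0,0]

```text
time_s: 5.75
position: [0.6009, -0.0395, 0.1167]
tool_rot: [[0.468, 0.884, 0.001], [0.884, -0.468, -0.001], [-0.0, 0.001, -1.0]]
ft_force: [0.1, 0.3, -1.5]
grip_width: 0.0256
gripper_force: 43.3
```

Request:
apply_moves:
  series:
    - [0,0,0,0,0,-8.2,0]
    - [0,0,0,0,0,-8.2,0]
    - [0,0,0,0,0,-8.2,0]
    - [0,0,0,0,0,-8.2,0]
    - [0,0,0,0,0,0,0]
    - [0,0,0,0,0,0,0]

```text
time_s: 6.5
position: [0.6001, -0.0358, 0.1166]
tool_rot: [[-0.087, 0.996, -0.0], [0.996, 0.087, 0.0], [0.0, 0.0, -1.0]]
ft_force: [-0.0, 0.9, -0.0]
grip_width: 0.0256
gripper_force: 43.3
```

```bash
python3 - <<'E'
from h import *
s=cam("scene"); save(s,"s2.png",(240,180,440,330),4)
o=telemetry.observe(); print(o["position"],o["tool_rot"].round(3),o["ft_force"],o["grip_width"],o["q"].round(1))
E
```

```text
[ 0.6001079  -0.03592395  0.11652144] [[-0.088  0.996  0.   ]
 [ 0.996  0.088  0.   ]
 [ 0.     0.    -1.   ]] [-0.03838892 -0.21947259 -0.70652901] 0.025368209140067752 [-14.7  32.6  75.8   0.   71.6 -19.7]
```

View pics/s2.png

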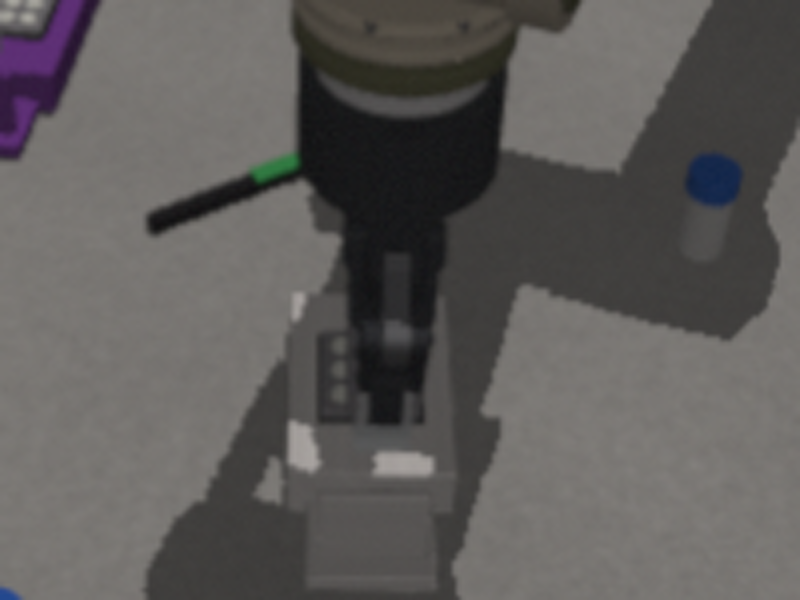

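Request:
apply_moves:
  series:
    - [0,0,20,0,0,0,0]
    - [0,0,16,0,0,0,0]
    - [0,0,0,0,0,0,0]
    - [0,0,4,0,0,0,0]
    - [0,0,4,0,0,0,0]
    - [0,0,0,0,0,0,0]
  grip_force: 60

```text
time_s: 7.3
position: [0.6007, -0.0363, 0.0725]
tool_rot: [[-0.089, 0.996, 0.001], [0.996, 0.089, -0.0], [-0.0, 0.001, -1.0]]
ft_force: [0.7, 0.7, -0.7]
grip_width: 0.0251
gripper_force: 62.9
```

Request:
apply_moves:
  series:
    - [0,0,3,0,0,0,0]
    - [0,0,3,0,0,0,0]
    - [0,0,3,0,0,0,0]
    - [0,0,0,0,0,0,0]

```text
time_s: 7.8
position: [0.6004, -0.0364, 0.0629]
tool_rot: [[-0.089, 0.996, 0.0], [0.996, 0.089, 0.0], [-0.0, 0.0, -1.0]]
ft_force: [3.8, -0.7, -1.6]
grip_width: 0.0252
gripper_force: 62.8
```

Request:
apply_moves:
  series:
    - [0,0,3,0,0,0,0]
    - [0,0,3,0,0,0,0]
    - [0,0,0,0,0,0,0]

```text
time_s: 8.18
position: [0.6001, -0.0363, 0.0568]
tool_rot: [[-0.089, 0.996, -0.001], [0.996, 0.089, 0.0], [0.0, -0.001, -1.0]]
ft_force: [4.9, -0.3, -2.3]
grip_width: 0.0253
gripper_force: 62.7
```

Request:
apply_moves:
  series:
    - [0,0,1.5,0,0,0,0]
    - [0,0,1.5,0,0,0,0]
    - [0,0,0,0,0,0,0]

```text
time_s: 8.55
position: [0.6003, -0.0363, 0.0554]
tool_rot: [[-0.09, 0.996, 0.001], [0.996, 0.09, -0.0], [-0.0, 0.001, -1.0]]
ft_force: [2.2, 0.4, 9.1]
grip_width: 0.0252
gripper_force: 64.4
```

Request:
apply_moves:
  series:
    - [0,0,1.5,0,0,0,0]
    - [0,0,1.5,0,0,0,0]
    - [0,0,0,0,0,0,0]

```text
time_s: 8.93
position: [0.6004, -0.0363, 0.0553]
tool_rot: [[-0.09, 0.996, 0.003], [0.996, 0.09, -0.001], [-0.001, 0.003, -1.0]]
ft_force: [-7.8, 3.3, 31.6]
grip_width: 0.025
gripper_force: 67.6
```

```bash
python3 - <<'E'
from h import *
s=cam("scene"); save(s,"s3.png",(280,230,400,340),5)
E
```

```text
(no output)
```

View pics/s3.png

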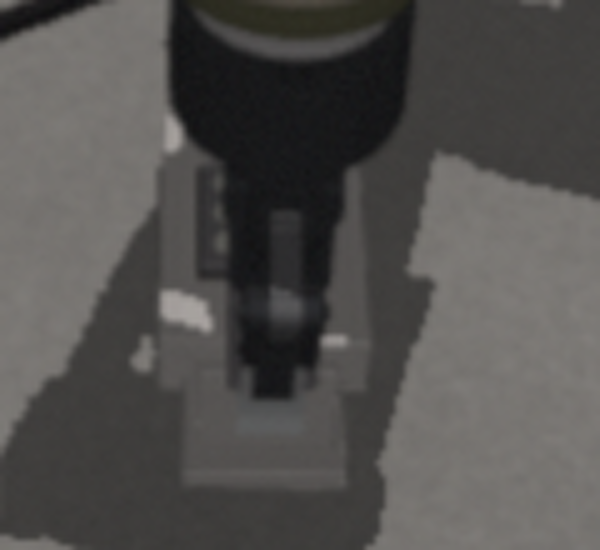

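Request:
apply_moves:
  series:
    - [0,0,-2.5,0,0,0,0]
    - [0,0,0,0,0,0,0.7]
    - [0,0,0,0,0,0,0.7]
    - [0,0,0,0,0,0,0.7]
    - [0,0,0,0,0,0,0.7]
    - [0,0,-20,0,0,0,0.7]
    - [0,0,-40,0,0,0,0.7]
    - [0,0,-40,0,0,0,0.7]
    - [0,0,-20,0,0,0,0.7]

```text
time_s: 10.1
position: [0.6006, -0.0364, 0.176]
tool_rot: [[-0.089, 0.996, 0.002], [0.996, 0.089, -0.001], [-0.001, 0.002, -1.0]]
ft_force: [0.5, -0.5, -0.5]
grip_width: 0.0601
gripper_force: 0.0
```

Request:
apply_moves:
  series:
    - [-43.1,-27.5,0,0,0,0,0.7]
    - [-43.1,-27.5,0,0,0,0,0.7]
    - [-43.1,-27.5,0,0,0,0,0.7]
    - [-43.1,-27.5,0,0,0,0,0.7]
    - [-43.1,-27.5,0,0,0,0,0.7]
    - [-43.1,-27.5,0,0,0,0,0.7]

```text
time_s: 10.85
position: [0.458, -0.31, 0.1738]
tool_rot: [[-0.089, 0.996, -0.0], [0.996, 0.089, 0.0], [0.0, -0.0, -1.0]]
ft_force: [-0.3, -0.1, -0.3]
grip_width: 0.0598
gripper_force: 0.0
```

Request:
apply_moves:
  series:
    - [0,0,0,0,0,9.8,0.7]
    - [0,0,0,0,0,9.8,0.7]
    - [0,0,0,0,0,9.8,0.7]
    - [0,0,0,0,0,9.8,0.7]
    - [0,0,0,0,0,9.8,0.7]
    - [0,0,0,0,0,9.8,0.7]
    - [0,0,0,0,0,0,0.7]
    - [0,0,0,0,0,0,0.7]

```text
time_s: 11.85
position: [0.459, -0.3086, 0.1737]
tool_rot: [[0.804, 0.595, -0.0], [0.595, -0.804, 0.0], [-0.0, -0.0, -1.0]]
ft_force: [0.5, 0.1, -0.0]
grip_width: 0.0597
gripper_force: 0.0
```

```bash
python3 - <<'E'
from h import *
ds=[cam("scene") for _ in range(6)]; d=ds[0]; save(d,"s4.png",(290,230,380,330),6); d["z_map"]=np.median([x["z_map"] for x in ds],0)
P=cloud(d).reshape(-1,3)
k=P[(np.hypot(P[:,0]-.6,P[:,1]+.036)<.035)&(P[:,2]>.08)&(P[:,2]<.11)]
r=cv2.minAreaRect((k[:,:2]*1000).astype(np.float32)); print(len(k),r,np.median(k[:,2]))
t=cam("top"); save(t,"t4.png",(340,170,500,290),5)
E
```

```text
281 ((596.8987426757812, -36.784156799316406), (26.828147888183594, 31.56756019592285), 4.330953598022461) 0.08941147182566922
```

View pics/s4.png

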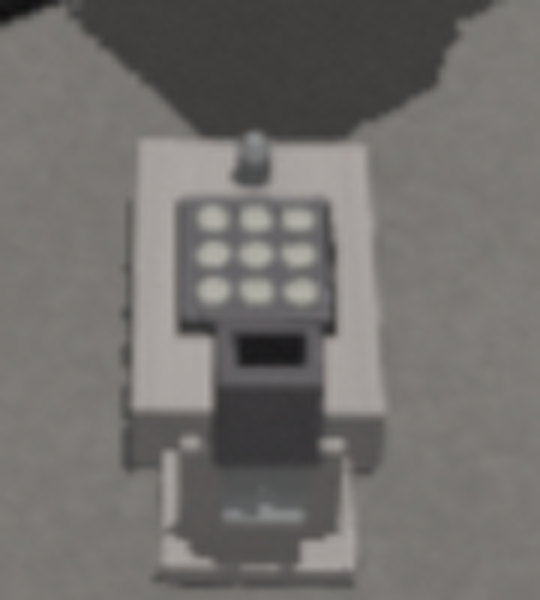

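```bash
python3 - <<'E'
from h import *
for n in("scene","top"):
    ds=[cam(n) for _ in range(8)]; d=ds[0]; d["z_map"]=np.median([x["z_map"] for x in ds],0)
    P=cloud(d).reshape(-1,3)
    c=np.array([.5968,-.0363]); u=np.array([.996,.09]); L=(P[:,:2]-c)@u; W=(P[:,:2]-c)@np.array([-.09,.996])
    k=(abs(L)<.011)&(abs(W)<.014)&(P[:,2]>.083)&(P[:,2]<.1)
    A=np.c_[L[k],W[k],np.ones(k.sum())]; f=np.linalg.lstsq(A,P[k,2],rcond=None)[0]; print(n,"top plane",k.sum(),f, (P[k,2]-A@f).std())
    q=P[(abs(L)<.035)&(abs(W)<.03)&(P[:,2]>.08)&(P[:,2]<.1)]; r=cv2.minAreaRect((q[:,:2]*1000).astype(np.float32)); print(r)
    k=(L>.005)&(L<.03)&(abs(W)<.012)&(P[:,2]>.056)&(P[:,2]<.083)
    if k.sum()>20:
        A=np.c_[P[k,2]-.052,np.ones(k.sum())]; f=np.linalg.lstsq(A,L[k],rcond=None)[0]; print("front face",k.sum(),f,(L[k]-A@f).std())
    print("block front", ) 
    k=(L+.5968-.511>0)&(L<-.005)&(abs(W)<.036)&(abs(W)>.022)&(P[:,2]<.026)&(P[:,2]>.006)&(L>-.04)
    print(k.sum(), np.median(L[k]) if k.any() else '')
E
```

```text
scene top plane 144 [0.08352496 0.00080303 0.09004447] 0.0005190690766243697
((597.320068359375, -36.63194274902344), (26.60883140563965, 31.839649200439453), 5.72188138961792)
front face 139 [-0.08973759  0.01557272] 0.0003354447920743078
block front
111 -0.025931502528201773
top top plane 96 [ 0.05692856 -0.00073966  0.08700588] 0.0013318342429315163
((596.0389404296875, -35.36444854736328), (26.206323623657227, 30.38426971435547), 0.964125394821167)
block front
41 -0.013420405477062481
```

Logger is home: its top is at about 0.088 after bias, it leans 0.087 rad, and the seat offset is about 2 mm. All are within limits. Next is the slab.

Request:
apply_moves:
  series:
    - [0,0,40,0,0,0.4,0.7]
    - [0,0,40,0,0,0,0.7]
    - [0,0,40,0,0,0,0.7]
    - [0,0,17,0,0,0,0.7]
    - [0,0,10,0,0,0,0.7]
    - [0,0,0,0,0,0,0]
    - [0,0,0,0,0,0,0]
    - [0,0,0,0,0,0,0]
    - [0,0,0,0,0,0,0]
    - [0,0,0,0,0,0,0]
    - [0,0,0,0,0,0,0]
  grip_force: 80

```text
time_s: 14.38
position: [0.4596, -0.3092, 0.028]
tool_rot: [[0.81, 0.587, 0.002], [0.587, -0.81, -0.002], [0.0, 0.003, -1.0]]
ft_force: [-0.1, -0.6, 5.9]
grip_width: 0.0164
gripper_force: 79.3
```

Request:
apply_moves:
  series:
    - [0,0,-15,0,0,0,0]
    - [0,0,-35,0,0,0,0]
    - [0,0,-50,0,0,0,0]
    - [0,0,0,0,0,7.7,0]
    - [0,0,0,0,0,7.7,0]
    - [0,0,0,0,0,7.7,0]
    - [0,0,0,0,0,7.7,0]
    - [0,0,0,0,0,0,0]

```text
time_s: 15.38
position: [0.4588, -0.3084, 0.1273]
tool_rot: [[0.996, 0.091, -0.0], [0.091, -0.996, 0.0], [-0.0, -0.0, -1.0]]
ft_force: [0.2, -0.0, -3.8]
grip_width: 0.0167
gripper_force: 78.6
```

Request:
apply_moves:
  series:
    - [12.5,-43.2,0,0,0,0,0]
    - [12.5,-43.2,0,0,0,0,0]
    - [12.5,-43.2,0,0,0,0,0]
    - [12.5,-43.2,0,0,0,0,0]
    - [12.5,-43.2,0,0,0,0,0]
    - [12.5,-43.2,0,0,0,0,0]
    - [0,0,0,0,0,0,0]
    - [0,0,0,0,0,0,0]

```text
time_s: 16.38
position: [0.5105, -0.044, 0.127]
tool_rot: [[0.996, 0.092, 0.0], [0.092, -0.996, -0.0], [0.0, 0.0, -1.0]]
ft_force: [0.0, -0.2, -3.9]
grip_width: 0.0165
gripper_force: 79.3
```

```bash
python3 - <<'E'
from h import *
o=telemetry.observe(); print(o["position"],o["tool_rot"].round(4),o["ft_force"],o["wrist_torque"],o["q"].round(1))
for n in("scene","top"):
    ds=[cam(n) for _ in range(6)]; d=ds[0]; d["z_map"]=np.median([x["z_map"] for x in ds],0)
    if n=="scene": save(d,"s5.png",(270,180,400,330),4)
    P=cloud(d).reshape(-1,3); c=np.array([.511,-.0443]); u=np.array([.9959,.0906]);w=np.array([-.0906,.9959])
    L=(P[:,:2]-c)@u; W=(P[:,:2]-c)@w
    k=(abs(L)<.065)&(abs(W)<.045)&(P[:,2]>.112)&(P[:,2]<.130)
    print(n,k.sum(),np.percentile(L[k],[0,1,99,100]),np.percentile(W[k],[0,1,99,100]),cv2.minAreaRect((P[k,:2]*1000).astype(np.float32)))
    k&=(abs(W)>.02)
    A=np.c_[L[k],W[k],np.ones(k.sum())]; print(np.linalg.lstsq(A,P[k,2],rcond=None)[0])
E
```

```text
[ 0.51048339 -0.04395382  0.12704812] [[ 9.958e-01  9.160e-02  1.000e-04]
 [ 9.160e-02 -9.958e-01 -3.000e-04]
 [ 0.000e+00  3.000e-04 -1.000e+00]] [ 0.02784052 -0.24036015 -3.91202344] [-0.00645005 -0.03033883 -0.02602783] [-18.2  24.1  89.7  -0.   66.2  66.6]
scene 1245 [-0.05274353 -0.0476026   0.05465615  0.05508038] [-0.03647441 -0.03601822  0.03483987  0.03546058] ((512.2339477539062, -44.69984817504883), (107.34379577636719, 71.950439453125), 4.682802200317383)
[-0.02600175  0.00245142  0.12261319]
top 18 [-0.0562189  -0.05619062 -0.0104723  -0.01023766] [-0.03360724 -0.03357947 -0.00902736 -0.00899111] ((480.44512939453125, -70.45077514648438), (50.22922134399414, 11.079643249511719), 29.783430099487305)
[ 0.21686752 -0.05188909  0.12921812]
```

View pics/s5.png

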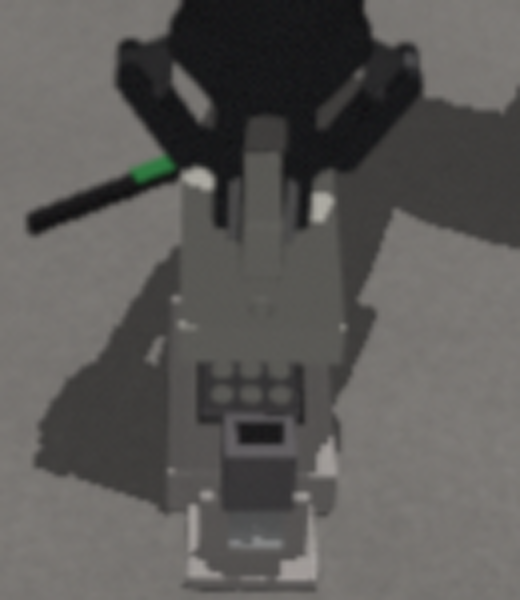

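Request:
apply_moves:
  series:
    - [0.7,0.6,20,0,0,0,0]
    - [0,0,20,0,0,0,0]
    - [0,0,7,0,0,0,0]
    - [0,0,0,0,0,0,0]
    - [0,0,0,0,0,0,0]

```text
time_s: 17.6
position: [0.5117, -0.0444, 0.0805]
tool_rot: [[0.996, 0.09, 0.001], [0.09, -0.996, -0.0], [0.001, 0.001, -1.0]]
ft_force: [-0.1, 0.4, -3.0]
grip_width: 0.0168
gripper_force: 79.2
```

Request:
apply_moves:
  series:
    - [0,0,2,0,0,0,0]
    - [0,0,2,0,0,0,0]
    - [0,0,2,0,0,0,0]
    - [0,0,0,0,0,0,0]

```text
time_s: 18.1
position: [0.5112, -0.0443, 0.0737]
tool_rot: [[0.996, 0.089, -0.0], [0.089, -0.996, 0.0], [-0.0, -0.0, -1.0]]
ft_force: [-0.1, 0.6, -3.2]
grip_width: 0.0168
gripper_force: 79.2
```

Request:
apply_moves:
  series:
    - [0,0,2,0,0,0,0]
    - [0,0,2,0,0,0,0]
    - [0,0,2,0,0,0,0]
    - [0,0,0,0,0,0,0]

```text
time_s: 18.6
position: [0.5112, -0.0443, 0.0676]
tool_rot: [[0.996, 0.089, -0.0], [0.089, -0.996, 0.0], [-0.0, -0.0, -1.0]]
ft_force: [0.0, 0.3, -3.8]
grip_width: 0.0168
gripper_force: 79.2
```

Request:
apply_moves:
  series:
    - [0,0,2,0,0,0,0]
    - [0,0,2,0,0,0,0]
    - [0,0,0,0,0,0,0]

```text
time_s: 18.98
position: [0.5113, -0.0443, 0.064]
tool_rot: [[0.996, 0.089, 0.0], [0.089, -0.996, -0.0], [0.0, 0.0, -1.0]]
ft_force: [-1.2, -0.1, 0.7]
grip_width: 0.0163
gripper_force: 79.9
```

Request:
apply_moves:
  series:
    - [0,0,2,0,0,0,0]
    - [0,0,2,0,0,0,0]
    - [0,0,2,0,0,0,0]
    - [0,0,0,0,0,0,0]

```text
time_s: 19.48
position: [0.5114, -0.0443, 0.0581]
tool_rot: [[0.996, 0.089, 0.0], [0.089, -0.996, -0.0], [0.0, 0.0, -1.0]]
ft_force: [-3.4, 0.7, 7.1]
grip_width: 0.0167
gripper_force: 80.7
```

Request:
apply_moves:
  series:
    - [0,0,1,0,0,0,0]
    - [0,0,0.5,0,0,0,0]
    - [0,0,0,0,0,0,0]

```text
time_s: 19.85
position: [0.5114, -0.0443, 0.058]
tool_rot: [[0.996, 0.09, 0.001], [0.09, -0.996, -0.001], [0.001, 0.001, -1.0]]
ft_force: [-7.5, 0.8, 21.9]
grip_width: 0.0166
gripper_force: 82.9
```

Request:
apply_moves:
  series:
    - [0,0,0.5,0,0,0,0]
    - [0,0,0,0,0,0,0]
    - [0,0,0,0,0,0,0]
    - [0,0,0,0,0,0,0]

```text
time_s: 20.35
position: [0.5114, -0.0443, 0.0579]
tool_rot: [[0.996, 0.09, 0.002], [0.09, -0.996, -0.001], [0.002, 0.001, -1.0]]
ft_force: [-8.9, 1.6, 25.9]
grip_width: 0.0166
gripper_force: 83.7
```

```bash
python3 - <<'E'
from h import *
ds=[cam("scene") for _ in range(8)]; d=ds[0]; d["z_map"]=np.median([x["z_map"] for x in ds],0)
save(d,"s6.png",(280,220,390,330),5)
P=cloud(d).reshape(-1,3); c=np.array([.5115,-.0453]); u=np.array([.9959,.0906]);w=np.array([-.0906,.9959])
L=(P[:,:2]-c)@u; W=(P[:,:2]-c)@w
k=(abs(L)<.053)&(abs(W)<.034)&(abs(W)>.022)&(P[:,2]>.046)&(P[:,2]<.062)
A=np.c_[L[k],W[k],np.ones(k.sum())]; print(k.sum(),np.linalg.lstsq(A,P[k,2],rcond=None)[0],np.percentile(L[k],[0,100]))
c=np.array([.5968,-.0363]);L=(P[:,:2]-c)@u; W=(P[:,:2]-c)@w
k=(abs(L)<.011)&(abs(W)<.014)&(P[:,2]>.083)&(P[:,2]<.1)
A=np.c_[L[k],W[k],np.ones(k.sum())]; print("logger",np.linalg.lstsq(A,P[k,2],rcond=None)[0])
o=telemetry.observe(); print(o["time_s"],o["position"],o["ft_force"])
E
```

```text
427 [-0.00288265  0.00011812  0.05399474] [-0.04410662  0.05299884]
logger [8.41838414e-02 7.14171154e-05 9.01647603e-02]
20.75 [ 0.51138162 -0.04431104  0.05795437] [-9.12530231  1.44405009 27.26439896]
```

View pics/s6.png

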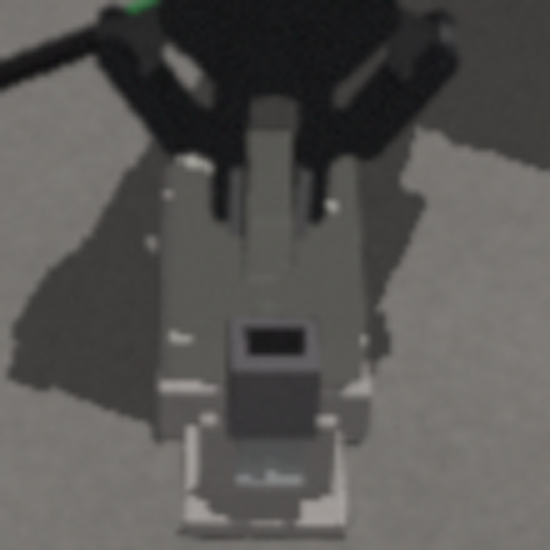

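The slab is level and flush, with its top at about 52 mm after bias. It is pressed with about 27 N, and the logger hasn't moved. Handing in.

```bash
python3 -c "
from rig import env
print(env.close_job())"
```

```text
the job is handed in; nothing more can be done
None
```

I handed the job in at about 21 s of the 56 s allowed. The logger clip is home on the fin, leaning about 0.085 rad and roughly 2 mm off centre (limits 0.15 rad and 4 mm), and the top half is level, flush and still gripped under about 27 N; no verdict came back.

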